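Clamp the glued cheese board and keep the squeeze on

TASK

The little cheese board has split and its edges are freshly glued: lay the loose narrow strip flat in the open mouth of the bar clamp, between the near jaw (the one on the pistol handle) and the wide piece, parallel to the wide piece and with the ends of the two pieces level. Then pump the clamp's trigger against its handle until the jaws have drawn the two pieces tight together, with a light hand so that the soft, glue-wet edges are not crushed, and finish still holding the trigger squeezed so that the joint stays under pressure: do not let go. Leave everything else on the worktop where it is.

Things in the scene. Friction and masses are not known exactly. Their poses are not given: they have to be found in the camera images.
- clamp: one-hand bar clamp, loose, 1 kg, black plastic on a flat steel bar, lying on its side. Origin on the worktop under the bar's axis, in the plane of the near pad's face; x along the jaws to their tips (roughly away from the robot), y along the bar from near to far jaw, z up. Housing on the bar x -19..36, y -66..-8 mm, top 32 mm high. It may shift a few mm or turn a little while pumped
- bar_tail (a point): tail end of the steel bar (19 mm wide, 6 mm thick, axis 16 mm above the worktop), which runs from 30 mm beyond the far pad's face back through the housing; it moves backwards (clamp -y) as the jaws close; clamp y = -88 mm with the jaws fully open
- near_pad (a point): middle of the near jaw's rubber pad face (clamp x 76, y 0), 16 mm above the worktop, facing +y; axes as the clamp's. Pad 42 mm (clamp x 55..97) by 24 mm high. The near jaw is one piece with housing and handle: y -36..0, to x = 97, 0 to 29 mm above the worktop
- far_pad (a point): middle of the far jaw's rubber pad face, on the bar's end, 16 mm above the worktop, facing clamp -y; axes as the clamp's. Pad 42 by 24 mm like the near one. Far jaw 28 mm thick behind an 8 mm pad, clamp x -15..97, 0 to 29 mm above the worktop; it slides on the worktop
- handle_grip (a point): middle of the pistol handle (clamp x -58, y -62, 16 mm up). Handle: x -118..-16, y -73..-51, z 0..30 mm, flat back at y = -73 (butt end 4 mm thicker). To pump, straddle handle and trigger from above, fingers closing along clamp y: over both they measure 62 mm at x = -58 with the trigger out, 39 mm pulled in (middle then at y = -53: close about there and the clamp is hardly shoved)
- trigger_grip (a point): on the trigger's middle line, 85 mm from its hinge, 16 mm above the worktop; at rest clamp x -58, y -18, the front face 6 mm further to +y. Grey plastic lever in front of (+y of) the handle, leaning 0.18 rad forward at rest, 12 mm thick, 20 mm high (6 to 26 mm above the worktop), tip 129 mm from the hinge
- trigger (a joint): rad: 0 = out, at rest (a 1.5 N spring at the grip returns it); 0.26 = pulled fully in. Hinge at clamp x 26, y -33. While the jaws are not yet tight it goes fully in at a few N; once they bear on the work it stalls short of that, and they press with nearly twice the squeeze at the grip (some 25 N at 15 N). Let go, most of the pressure is lost. The glue-wet edges crush above 90 N
- far_jaw (a joint): m, how far the bar has been drawn in: pad-to-pad opening = 0.156 - value. Ratchet with 5 mm teeth: each full pull of the trigger draws the far jaw 10 mm towards the near one (the first 5 to 10 mm; 5 mm if the trigger is not let right out), and the jaw stays while the trigger goes out to take the next teeth. The value only grows, but for 1 or 2 mm of give under pressure; range 0 to 0.075
- board: wide piece of the split wooden cheese board, 130 (x) by 64 (y) by 18 mm, 0.1 kg, loose, in the clamp's mouth near the far jaw, within 0.05 rad of the clamp's x, sticking out some 50 mm beyond the jaw tips; dark hanging hole on top. Origin: centre of the underside. Broken edge: long side at y = -32, facing the near jaw; 70 to 78 mm of mouth are free between them at the start
- strip: narrow strip split off the same board, 130 (x) by 36 (y) by 18 mm, 0.06 kg, loose, lying flat well to the left or right of the clamp. Origin: centre of the underside. Either long side may face the wide piece, either end may point outward
- glue: bystander: white glue bottle with orange cap, 48 mm wide, 150 mm high, standing on the side where the strip is not; origin at the centre of its underside
- mug: bystander: white mug, 80 mm wide, 95 mm high, beyond the work to the right; origins of all bystanders: centre of the underside
- pepper_mill: bystander: dark wooden pepper mill, 54 mm wide, 168 mm high, beyond the work to the left
- screwdriver: bystander: screwdriver 190 mm long lying left of the robot's side of the clamp
- tape_measure: bystander: grey tape measure, 66 by 62 by 48 mm, beyond the work
- sanding_block: bystander: cork sanding block, 110 by 64 by 30 mm, far left
- jam_jar: bystander: amber jam jar with brass lid, 68 mm wide, 95 mm high, near right
There are look-alikes about, which are no part of the job. Leave any white look-alike of the board alone.

How it is judged:
On the way, in this order (a step that is already met when the one before it is completed fails the run):
1. the strip lies flat in the clamp's mouth between the near jaw and the wide piece, parallel to it, ends level within 8 mm (x of strip in the frame of board between -0.008 and 0.008 m and y of strip in the frame of board below -0.048 m and y of strip in the frame of clamp above 0.014 m and angle between the x axis of strip and the x axis of board, either way round below 0.12 rad and height (world z) of strip below 0.006 m and angle between strip's own z axis and vertical below 0.1 rad), for 0.2 s.
2. the trigger is pulled in (beyond 0.15 rad) (value of joint trigger above 0.15 rad), for 0.05 s.
3. and let out again (below 0.10 rad) (value of joint trigger below 0.1 rad), for 0.05 s.
At the end, for the whole second after the job is handed in: Trigger still held in (over 0.02 rad, fingers on the clamp over 3 N); both jaws press strip and wide piece together with 6 to 90 N; joint closed within 3 mm, ends level within 6 mm, parallel within 0.05 rad, all flat on the worktop, robot not touching the wood (contact force between strip and board between 6 and 90 N and contact force between clamp and strip above 4 N and contact force between clamp and board above 4 N and contact force between the fingers and clamp above 3 N and value of joint trigger above 0.02 rad and contact force between each of the arm, the fingers and strip below 0.5 N and contact force between each of the arm, the fingers and board below 0.5 N and y of strip in the frame of board between -0.053 and -0.047 m and x of strip in the frame of board between -0.006 and 0.006 m and angle between the x axis of strip and the x axis of board, either way round below 0.05 rad and height (world z) of each of strip, board below 0.006 m and angle between each of strip, board's own z axis and vertical below 0.08 rad and height (world z) of clamp below 0.012 m); the arm keeps its last pose, push and grip.
It fails at once if the glue-wet edges are crushed: more than 90 N in the joint or at a jaw (contact force between any of strip, clamp and board above 90 N or contact force between clamp and strip above 90 N).
It fails at once if another thing on the worktop is moved by more than 40 mm (distance of any of glue, mug, pepper_mill, screwdriver, tape_measure, sanding_block, jam_jar from where it was at the start of the episode above 0.04 m).
It also fails if it takes over 70 s, if anything falls off the work surface, if the arm or the gripper's body presses on something with over 40 N, if the wrist force passes 120 N, or if a joint passes its speed limit or range.

ROBOT

A 7-joint arm with a two-finger parallel gripper is mounted at the origin on the work surface. World frame = base frame: x ahead of the robot, y to its left, z up, the work surface at z = 0. Lengths are in m, angles in rad, forces in N, time in s.
With the tool pointing down it reaches from about 0.425 to 0.875 m from the base axis. Payload 4.7 kg.
Tool frame: the origin (TCP) lies at the very end of the fingers, on their centre line; the grasp point (between the pads) lies 19 mm behind it; z points along the fingers, y is the line along which they close (so a half turn about z gives the same grasp; the last joint's range is limited). The gripper opens to 87 mm and grips with 3 to 60 N. Pads are 19 mm wide; open, the fingers measure 117 mm over their backs; the gripper's body (75 mm by 190 mm) begins 51 mm behind the grasp point.
Start: joints at [-1.219, 0.321, -0.07, 1.45, 0.023, 1.371, -0.057], TCP at [0.215, 0.613, 0.223] pointing down, gripper open.
Joint ranges: [-2.86, 2.86], [-0.3, 2.09], [-1.38, 1.24], [0.06, 2.45], [-1.56, 4.7], [0.09, 2.05], [-2.69, 2.69]. Speed limits (rad/s): [2.57, 2.57, 3.14, 3.14, 3.14, 3.14, 3.14].

INTERFACE

Orientations are given as a unit quaternion [x, y, z, w].
In Python, from bench import monitor, imaging, ctrl gives the robot as it stands. The module is installed in compiled form; this text tells all that it offers.
- The arm moves only by the tool play_rows, never from a script. Its argument "moves" is a list of rows, each an object with "dp": the shift along the tool's x, y, z in mm, a list of three; "rot": the turn, a rotation vector about the tool's x, y, z in rad, a list of three; "fingers": the closure, from -1 (fully open) to 1 (shut). A call has 1 to 20 rows; each row shifts and turns the commanded pose from where the row before left it, along the tool's axes as they then stand; what a row does not reach is not made up. A row lasts 1/10 s, in which the tool goes at most 50 mm and 8.59 degrees, less where a joint would pass 70% of its speed; a pose out of reach is approached as far as the arm can. A call is refused whole if a number of a shift passes 50 or a number of a turn 0.15, either way. A call with a gripper value outside its range is refused whole. The fingers move at their own pace and stop on an object; "newtons" is the grip in N (left out, the last holds). Time passes only in rows, so rows that do not move let the fingers close. It gives the time, the measured TCP pose, the force, the opening and the grip force at its end, in the units of the state.
- monitor.get_obs(): the state, without advancing time (a new reading comes with each control period).
- imaging.grab_frame(name): name is "scene" or "top" or "wrist"; returns a dict with "img" (420x560x3 uint8, blue, green, red), "range_z" (420x560 float32, m along the optical axis (not along the pixel's ray), 0 where there is no reading), "fov_y" (degrees; the focal length in pixels is half the picture's height over the tangent of half this angle, whatever the lens; pixels are square), "cx", "cy" (the principal point, pixels), "k1" (the pictures are not rectified: a ray, as slopes to the right and down, at radius r is drawn at 1 + k1 r^2 times it, then the intrinsics apply), "R" (3x3) and "t" (3): a world point X has camera coordinates R X + t; the wrist camera has in their place "mount" (4x4, takes a point from camera to tool coordinates, whose origin is the TCP and whose axes are the flange's). Camera axes: x right, y down, z forward; pixel columns grow to the right and rows downward; lengths in m; the calibration is good to about 2 mm. A picture is of the moment at which its call begins: read the wrist's pose just before it.
- ctrl.finish_job(): hands the job in; it is judged then, once.
Trained networks look in a picture, given as the dict that the camera call returned (one of the last four; its "shot" number tells which), for a name from the list of things; names that differ only in an ending like _2 or _b are one class to them, and where a whole thing is asked for, a point or a joint stands for the part that bears it (a point fixed in the world has none). Each returns a list of dicts, best first, with "confidence" (0 to 1); they miss things now and then, are a little off and sometimes report something else, mostly with a low value. They report only what shows in the picture. A call takes as long as a camera call. They do not tell look-alikes from the thing itself.
- imaging.boxes_of(picture, query): "point" ([column, row] in pixels, amid what is visible of it).
- imaging.trace(picture, query): "pixels" (420x560 bool, what is visible of it) and "point" ([column, row] in pixels, amid what is visible of it).
The state is a dict: "time": time; "joint_positions": joint angles; "dq": joint speeds; "joint_efforts": joint torques, N m; "ee_pos": TCP position; "tcp_rot": TCP orientation; "ft_force": force on the tool from outside, world axes, zero at the start; "ft_torque": the same for the moment, N m; "grip_width": finger opening in m; "grip_force": force on a finger pad.
Only numpy, scipy, OpenCV 4.12 (cv2) and the standard library are available. Lean on these libraries where they do the work, as an engineer would, in place of code of your own. Each camera call takes 0.05 s, during which the arm holds its last target. There are 200 camera calls.

## Working session

There is one attempt and no reset: what is moved stays moved. The work goes in short steps, Python scripts to look and compute and a tool call to move; the robot and the scene stay as the last step left them, time stands still between calls to the robot, and variables do not carry over. Pictures are saved under pics/ and viewed, at most 14 in all, crops included, and the job is handed in when it is done.

Besides the shell and the picture viewer there is one more tool, called after "Call:" by a JSON object that holds its "method" and its "body", one argument or row to a line. play_rows: Moves the arm, as the interface text tells. Its arguments: {"type":"object","properties":{"moves":{"type":"array"},"newtons":{"type":"number"}},"required":["moves"]}

```bash
mkdir -p pics
cat > h.py <<'E'
import numpy as np, cv2
from scipy.spatial.transform import Rotation as Rn
from bench import monitor, imaging, ctrl
def cam(p, obs=None):
    f=p["img"].shape[0]/2/np.tan(np.radians(p["fov_y"])/2)
    if "R" in p and p["R"] is not None: R,t=np.array(p["R"]),np.array(p["t"])
    else:
        M=np.array(p["mount"]); T=np.eye(4); T[:3,:3]=Rn.from_quat(obs["tcp_rot"]).as_matrix(); T[:3,3]=obs["ee_pos"]
        W=np.linalg.inv(T@M); R,t=W[:3,:3],W[:3,3]
    return f,R,t
def rays(p,uv):
    f=cam_f(p); d=(np.atleast_2d(uv).astype(float)-[p["cx"],p["cy"]])/f
    s=d.copy()
    for _ in range(20): s=d/(1+p["k1"]*(s**2).sum(1,keepdims=True))
    return np.c_[s,np.ones(len(s))]
def cam_f(p): return p["img"].shape[0]/2/np.tan(np.radians(p["fov_y"])/2)
def world(p,uv,obs=None,z=None):
    """pixel->world by depth (z None) or by plane z"""
    f,R,t=cam(p,obs); r=rays(p,uv); c=-R.T@t
    if z is None:
        uvi=np.atleast_2d(uv).round().astype(int); d=p["range_z"][uvi[:,1].clip(0,419),uvi[:,0].clip(0,559)]
        return (r*d[:,None])@R+c
    w=r@R; return c+w*((z-c[2])/w[:,2])[:,None]
def proj(p,X,obs=None):
    f,R,t=cam(p,obs); X=np.atleast_2d(X)@R.T+t; s=X[:,:2]/X[:,2:]
    return s*(1+p["k1"]*(s**2).sum(1,keepdims=True))*f+[p["cx"],p["cy"]]
E
python3 - <<'E'
from h import *
print(monitor.get_obs())
for n in ("top","scene"):
    p=imaging.grab_frame(n); cv2.imwrite(f"pics/{n}0.png",p["img"])
    print(n,{k:p[k] for k in p if k not in("img","range_z")})
    for q in ("clamp","board","strip","near_pad","far_pad","handle_grip","trigger_grip","bar_tail","glue"):
        for d in imaging.boxes_of(p,q)[:3]:
            print(q,np.round(d["point"]),round(d["confidence"],2),world(p,d["point"]).round(3))
E
```

```text
{'time': 0.0, 'joint_positions': array([-1.21889938,  0.32178726, -0.07008183,  1.45169809,  0.02259002,
        1.37078333, -0.05688751]), 'dq': array([-0.00045492, -0.00216022,  0.00074866,  0.00035977, -0.00045608,
        0.00039495,  0.00034239]), 'joint_efforts': array([ 6.47969409e-04, -4.91300547e+01, -4.03643483e-01, -3.12522876e+01,
       -6.38059666e-02,  4.38025407e-02,  1.81812579e-04]), 'ee_pos': array([0.2152762 , 0.61272231, 0.2214731 ]), 'tcp_rot': array([ 1.68077389e-01,  9.85773351e-01, -9.37713071e-04, -1.13941169e-04]), 'ft_force': array([0.53858366, 0.14968719, 0.11894332]), 'ft_torque': array([-0.03475698,  0.00544504, -0.01157846]), 'grip_force': 0.0, 'grip_width': 0.08675927321309518}
top {'fov_y': 50.51477621855177, 'cx': 280.02335356296646, 'cy': 215.1547596648481, 'k1': -0.09551384781276762, 'R': array([[-0.02454154, -0.99968621, -0.00501942],
       [-0.99252854,  0.02496549, -0.11943122],
       [ 0.11951906,  0.00205089, -0.99282979]]), 't': array([0.04268355, 0.5772281 , 1.14638641]), 'shot': 1}
clamp [305. 232.] 0.7 [[ 0.531 -0.037  0.031]]
board [26
[... 1079 characters left out ...]
03   0.003]]
board [287. 236.] 0.85 [[0.623 0.089 0.02 ]]
board [314. 178.] 0.63 [[0.377 0.085 0.018]]
strip [173. 186.] 0.6 [[ 0.584 -0.331  0.016]]
near_pad [260. 209.] 0.69 [[ 0.548 -0.033 -0.001]]
far_pad [301. 215.] 0.59 [[0.533 0.099 0.019]]
handle_grip [258. 207.] 0.9 [[ 0.563 -0.032  0.027]]
handle_grip [287. 237.] 0.61 [[0.623 0.091 0.02 ]]
handle_grip [365. 247.] 0.59 [[0.616 0.315 0.094]]
trigger_grip [265. 186.] 0.56 [[ 0.476 -0.047  0.029]]
trigger_grip [364. 200.] 0.45 [[0.402 0.263 0.021]]
bar_tail [302. 220.] 0.94 [[ 0.535  0.105 -0.001]]
bar_tail [172. 134.] 0.17 [[ 0.422 -0.424  0.074]]
glue [365. 248.] 0.7 [[0.619 0.316 0.094]]
glue [261. 211.] 0.6 [[ 0.556 -0.028  0.   ]]
```

View pics/top0.png

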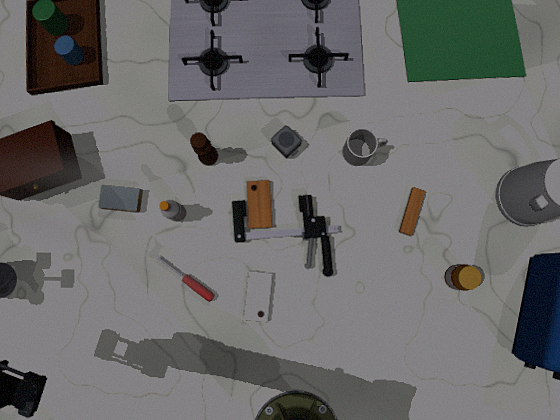

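View pics/scene0.png

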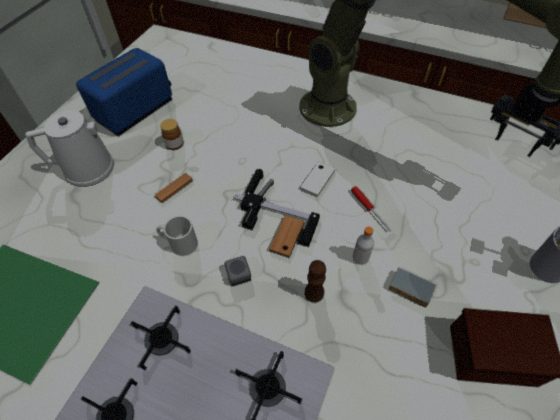

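Top view: candidates for the strip are the brown one at (413,211) only; the sanding block at (121,197) is grey and the jar at (463,277) amber. Candidates for the board are brown with a hole at (260,202), in the clamp's mouth, and the white look-alike at (257,296), which I leave alone. The clamp's housing is near (315,228), its handle at (326,255), the trigger at (310,250) and the far jaw at (239,221).

```bash
cat >> h.py <<'E'
def wood(p,obs=None,z=0.018,lo=(3,90,60),hi=(20,255,255)):
    hsv=cv2.cvtColor(p["img"],cv2.COLOR_BGR2HSV); m=cv2.inRange(hsv,lo,hi)
    n,l,s,c=cv2.connectedComponentsWithStats(m); out=[]
    for i in range(1,n):
        if s[i,4]<250: continue
        ct=max(cv2.findContours((l==i).astype(np.uint8),0,1)[0],key=len)[:,0]
        W=world(p,ct,obs,z)[:,:2].astype(np.float32)*1000
        (c0,sz,a)=cv2.minAreaRect(W); b=cv2.boxPoints((c0,sz,a)); e=b[1]-b[0]; e2=b[2]-b[1]
        if np.hypot(*e)<np.hypot(*e2): e=e2
        th=np.arctan2(e[1],e[0]); th=(th+np.pi/2)%np.pi-np.pi/2
        yy,xx=np.nonzero(cv2.erode((l==i).astype(np.uint8),np.ones((3,3))))
        out.append((np.round(c0,1),np.round(sorted(sz),1),round(th,3),np.median(world(p,np.c_[xx,yy],obs)[:,2]).round(4) if len(xx) else None,c[i].round()))
    return out
E
python3 - <<'E'
from h import *
ps=[]
for n in ("top","scene"):
    p=imaging.grab_frame(n)
    print(n); [print(w) for w in wood(p)]
    if n=="top":
        cv2.imwrite("pics/crop.png",np.hstack([cv2.resize(p["img"][150:300,220:360],None,fx=3.6,fy=3.6,interpolation=2),cv2.resize(p["img"][170:260,380:440],None,fx=4.5,fy=6,interpolation=2)]))
E
```

```text
top
(array([612.7,  84.8]), array([ 63.9, 129.6]), np.float32(0.029), np.float64(0.0168), array([259., 204.]))
(array([ 582.9, -330.1]), array([ 36.2, 129.7]), np.float32(-0.353), np.float64(0.0173), array([412., 211.]))
(array([ 398.3, -478. ]), array([61. , 62.6]), np.float32(-0.852), np.float64(0.0942), array([469., 277.]))
scene
(array([-1043.8,   681.5]), array([172.8, 185.2]), np.float32(1.558), np.float64(0.0342), array([521.,  16.]))
(array([ 351. , -493.2]), array([ 63.8, 105.4]), np.float32(0.718), np.float64(0.0946), array([170., 128.]))
(array([ 587.7, -326.3]), array([ 44.5, 128.7]), np.float32(-0.353), np.float64(0.0176), array([174., 187.]))
(array([617.4,  86.4]), array([ 65. , 135.2]), np.float32(0.031), np.float64(0.018), array([286., 235.]))
```

View pics/crop.png

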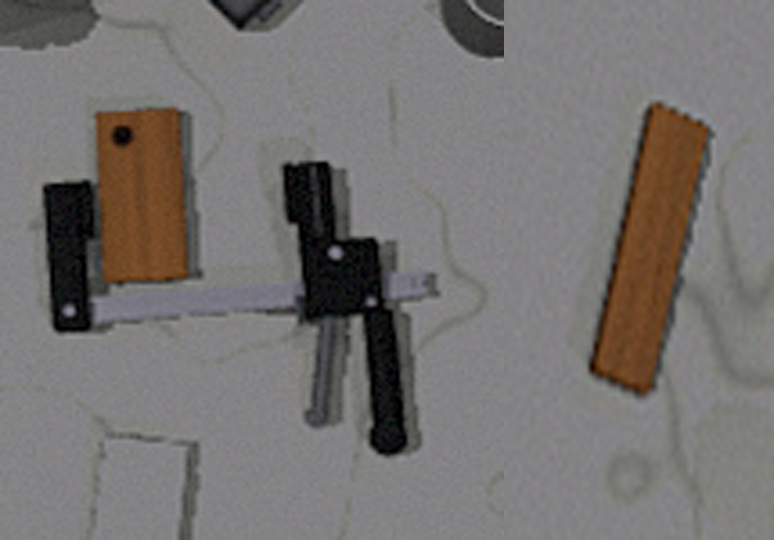

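The crop confirms both pieces: the board with its dark hole in the mouth, and the plain brown strip lying alone. I'll move over the clamp for a close measurement.

Call:
{"method": "play_rows", "body": {
  "moves": [
    {"dp": [-25,-22,-6.5]},
    {"dp": [-25,-22,-6.5]},
    {"dp": [-25,-22,-6.5]},
    {"dp": [-25,-22,-6.5]},
    {"dp": [-25,-22,-6.5]},
    {"dp": [-25,-22,-6.5]},
    {"dp": [-25,-22,-6.5]},
    {"dp": [-25,-22,-6.5]},
    {"dp": [-25,-22,-6.5]},
    {"dp": [-25,-22,-6.5]},
    {"dp": [-25,-22,-6.5]},
    {"dp": [-25,-22,-6.5]},
    {"dp": [-25,-22,-6.5]},
    {"dp": [-25,-22,-6.5]},
    {"dp": [-25,-22,-6.5]},
    {"dp": [-25,-22,-6.5]},
    {"dp": [-25,-22,-6.5]},
    {"dp": [-25,-22,-6.5]},
    {"dp": [-25,-22,-6.5]},
    {"dp": [-25,-22,-6.5]}
  ]
}}

```text
schema error: expected keys dp, rot, fingers
```

Run:
```python
from h import *
o=monitor.get_obs(); p=imaging.grab_frame("wrist"); cv2.imwrite("pics/w1.png",p["img"])
print(o["time"],o["ee_pos"],o["tcp_rot"],o["joint_positions"].round(2)); print(np.array(p["mount"]).round(3),p["fov_y"],p["k1"])
[print(w) for w in wood(p,o)]
for q in ("near_pad","far_pad","handle_grip","trigger_grip","bar_tail"):
    for d in imaging.boxes_of(p,q)[:2]: print(q,np.round(d["point"]),round(d["confidence"],2),world(p,d["point"],o).round(3))
np.savez("w1.npz",o=o,p=p)
t=imaging.grab_frame("top")
for q in ("mug","tape_measure","pepper_mill","glue","jam_jar","screwdriver"):
    d=imaging.boxes_of(t,q)[0]; print(q,d["confidence"],world(t,d["point"]).round(3))
```

```text
1.1 [0.21547014 0.6132593  0.222558  ] [1.68118052e-01 9.85766869e-01 1.48289701e-05 3.30812525e-05] [-1.22  0.32 -0.07  1.45  0.02  1.37 -0.06]
[[ 0.    -0.969 -0.248  0.067]
 [ 1.     0.    -0.001  0.002]
 [ 0.001 -0.248  0.969 -0.162]
 [ 0.     0.     0.     1.   ]] 67.63277193221305 -0.07059928947079153
mug 0.56 [[ 0.765 -0.194  0.005]]
tape_measure 0.83 [[0.783 0.005 0.041]]
pepper_mill 0.82 [[0.739 0.222 0.113]]
glue 0.58 [[0.397 0.264 0.026]]
jam_jar 0.78 [[ 0.395 -0.42   0.097]]
screwdriver 0.84 [[0.39  0.256 0.026]]
```

View pics/w1.png

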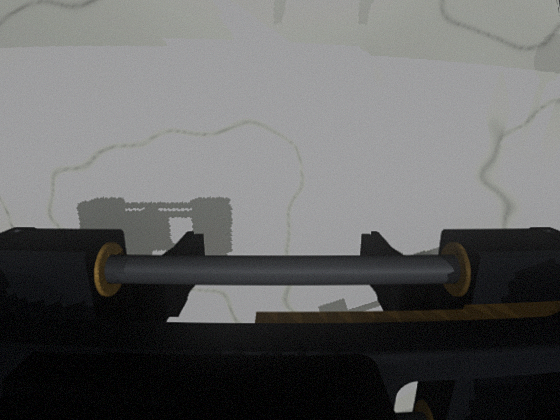

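The picture shows only worktop and the gripper itself filling rows 230 and below: the move was refused, because rows need all three keys. The camera sees the tool's +x side.

Call:
{"method": "play_rows", "body": {
  "moves": [
    {"dp": [-28.5,-21,-6.5],"rot": [0,0,0],"fingers": -1},
    {"dp": [-28.5,-21,-6.5],"rot": [0,0,0],"fingers": -1},
    {"dp": [-28.5,-21,-6.5],"rot": [0,0,0],"fingers": -1},
    {"dp": [-28.5,-21,-6.5],"rot": [0,0,0],"fingers": -1},
    {"dp": [-28.5,-21,-6.5],"rot": [0,0,0],"fingers": -1},
    {"dp": [-28.5,-21,-6.5],"rot": [0,0,0],"fingers": -1},
    {"dp": [-28.5,-21,-6.5],"rot": [0,0,0],"fingers": -1},
    {"dp": [-28.5,-21,-6.5],"rot": [0,0,0],"fingers": -1},
    {"dp": [-28.5,-21,-6.5],"rot": [0,0,0],"fingers": -1},
    {"dp": [-28.5,-21,-6.5],"rot": [0,0,0],"fingers": -1},
    {"dp": [-28.5,-21,-6.5],"rot": [0,0,0],"fingers": -1},
    {"dp": [-28.5,-21,-6.5],"rot": [0,0,0],"fingers": -1},
    {"dp": [-28.5,-21,-6.5],"rot": [0,0,0],"fingers": -1},
    {"dp": [-28.5,-21,-6.5],"rot": [0,0,0],"fingers": -1},
    {"dp": [-28.5,-21,-6.5],"rot": [0,0,0],"fingers": -1},
    {"dp": [-28.5,-21,-6.5],"rot": [0,0,0],"fingers": -1},
    {"dp": [-28.5,-21,-6.5],"rot": [0,0,0],"fingers": -1},
    {"dp": [-28.5,-21,-6.5],"rot": [0,0,0],"fingers": -1},
    {"dp": [-28.5,-21,-6.5],"rot": [0,0,0],"fingers": -1},
    {"dp": [-28.5,-21,-6.5],"rot": [0,0,0],"fingers": -1}
  ]
}}

```text
time: 3.75
ee_pos: [0.6147, 0.027, 0.3531]
tcp_rot: [0.168, 0.986, 0.0, 0.0]
ft_force: [0.3, -0.2, -0.4]
grip_width: 0.087
grip_force: 0.0
```

Run:
```python
from h import *
o=monitor.get_obs(); p=imaging.grab_frame("wrist"); cv2.imwrite("pics/w2.png",p["img"])
print(o["time"],o["ee_pos"],o["tcp_rot"],o["joint_positions"].round(2))
[print(w) for w in wood(p,o)]
for q in ("near_pad","far_pad","handle_grip","trigger_grip","bar_tail"):
    for d in imaging.boxes_of(p,q)[:2]: print(q,np.round(d["point"]),round(d["confidence"],2),world(p,d["point"],o).round(3))
import pickle; pickle.dump((o,p),open("w2.pkl","wb"))
```

```text
3.75 [0.61469436 0.02702159 0.35308214] [1.67898226e-01 9.85804278e-01 2.02458773e-04 2.64544017e-04] [-0.47  0.23  0.48  1.34 -0.1   1.6   1.23]
(array([613. , 397.4]), array([28.9, 42.9]), np.float32(1.279), np.float64(0.1492), array([504.,  91.]))
(array([615.3,  85.2]), array([ 62.8, 128.5]), np.float32(0.031), np.float64(0.0178), array([315., 154.]))
(array([ 561.7, -316.8]), array([43.5, 77.3]), np.float32(-0.343), np.float64(0.0183), array([ 78., 205.]))
(array([ 680.6, -326. ]), array([ 45.5, 109.6]), np.float32(-0.642), np.float64(0.4429), array([104., 268.]))
near_pad [232. 126.] 0.69 [[ 0.528 -0.024  0.015]]
far_pad [330. 117.] 0.56 [[0.566 0.127 0.   ]]
far_pad [232. 124.] 0.51 [[ 0.524 -0.025 -0.   ]]
handle_grip [230. 123.] 0.91 [[ 0.522 -0.028  0.   ]]
handle_grip [331. 118.] 0.31 [[ 0.568  0.128 -0.002]]
trigger_grip [207. 102.] 0.94 [[ 0.482 -0.045  0.025]]
bar_tail [331. 119.] 0.81 [[ 0.569  0.128 -0.001]]
bar_tail [204. 100.] 0.28 [[ 0.478 -0.047  0.027]]
```

View pics/w2.png

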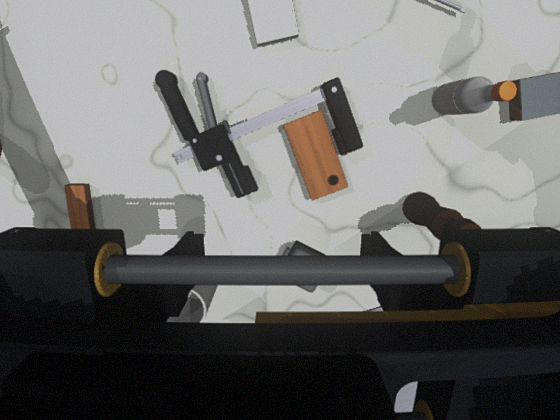

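The picture shows the clamp's handle from (165,75) to (195,135), the trigger at (205,92), the near jaw at (240,185), the far jaw at (342,115), the board at (315,154) and the strip's end at (78,205). Next, fit the clamp's footprint.

```bash
cat >> h.py <<'E'
from scipy.spatial import cKDTree
from scipy.optimize import minimize
def clampfit(p,obs=None,g=(0.54,-0.03,0.05),draw=0.,free=False,vmax=70):
    hsv=cv2.cvtColor(p["img"],cv2.COLOR_BGR2HSV)
    v,u=np.nonzero((hsv[...,2]<vmax)&(p["range_z"]>0)); X=world(p,np.c_[u,v],obs)
    k=(X[:,2]>0.019)&(X[:,2]<0.038)&(abs(X[:,0]-g[0])<.16)&(X[:,1]>g[1]-.13)&(X[:,1]<g[1]+.23)
    P=X[k][:,:2]; a=np.arange
    def rect(x0,x1,y0,y1): 
        A,B=np.meshgrid(a(x0+1,x1,3),a(y0+1,y1,3)); return np.c_[A.ravel(),B.ravel()]/1e3
    near=np.vstack([rect(-19,36,-66,-8),rect(36,97,-36,-8),rect(55,97,-8,0),rect(-118,-19,-73,-51)])
    far=np.vstack([rect(-15,97,164,192),rect(55,97,156,164)])
    def f(q):
        M=np.vstack([near,far-[0,q[3] if free else draw]]); c,s=np.cos(q[2]),np.sin(q[2])
        W=M@np.array([[c,s],[-s,c]])+q[:2]
        d1=cKDTree(W).query(P)[0]; d2=cKDTree(P).query(W)[0]
        return 1e3*(np.minimum(d1,.02).mean()+np.minimum(d2,.02).mean())
    q0=np.r_[g,draw][:4 if free else 3]
    best=min((minimize(f,q0+np.r_[dx,dy,dt,0][:len(q0)],method="Nelder-Mead",options=dict(initial_simplex=None,xatol=1e-4,fatol=1e-3,maxiter=400)) for dx in(-.015,.015) for dy in(-.012,.012) for dt in (0,.05)),key=lambda r:r.fun)
    return best.x.round(4),round(best.fun,2),len(P)
E
python3 - <<'E'
from h import *
import pickle
o,p=pickle.load(open("w2.pkl","rb")); print(clampfit(p,o)); print(clampfit(p,o,free=True))
t=imaging.grab_frame("top"); print(clampfit(t)); print(clampfit(t,free=True))
E
```

```text
(array([ 0.5349, -0.0289,  0.0187]), np.float64(3.31), 4682)
(array([ 0.5374, -0.0239,  0.0519,  0.0144]), np.float64(1.97), 4682)
(array([ 0.5277, -0.0331, -0.0105]), np.float64(7.74), 836)
(array([ 0.5259, -0.034 , -0.0213, -0.0015]), np.float64(7.67), 836)
```

Run:
```python
from h import *
import pickle
o,p=pickle.load(open("w2.pkl","rb"))
v,u=np.nonzero(p["range_z"]>0); X=world(p,np.c_[u,v],o)
k=(X[:,2]>0.008)&(X[:,2]<.06)
im=np.zeros((600,800,3),np.uint8)
P=X[k]; C=p["img"][v[k],u[k]]
# ortho 3px/mm-> 2.5 ; x up, y left
c=((0.17-P[:,1])*2500).astype(int); r=((0.66-P[:,0])*2300).astype(int)
for cc,rr,co,z in zip(c,r,C,P[:,2]):
    if 0<=cc<800 and 0<=rr<600: cv2.circle(im,(cc,rr),2,tuple(int(min(255,q*1.6+20)) for q in co),-1)
def poly(q,x0,x1,y0,y1,col):
    R=np.array([[np.cos(q[2]),-np.sin(q[2])],[np.sin(q[2]),np.cos(q[2])]]); W=(R@(np.array([[x0,y0],[x1,y0],[x1,y1],[x0,y1]]).T/1e3)).T+q[:2]
    cv2.polylines(im,[np.c_[(0.17-W[:,1])*2500,(0.66-W[:,0])*2300].astype(int)],True,col,1)
q=(0.5374,-0.0239,0.0519)
for b in [(-19,36,-66,-8),(36,97,-36,0),(-118,-16,-73,-51),(-15,97,150,178),(55,97,142,150),(-9.5,9.5,-88,170)]: poly(q,*b,(0,255,255))
cv2.imwrite("pics/orth.png",im)
```

```text
(no output)
```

View pics/orth.png

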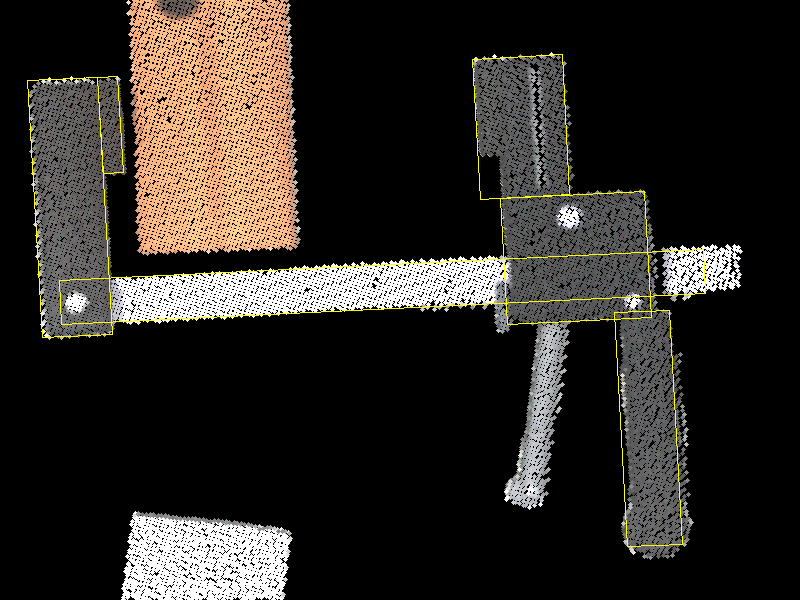

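The footprint fit is good: clamp at (0.537, -0.024), turned 0.052 rad, with the jaw already drawn 14 mm (opening 142 mm). The free mouth works out at 73 mm, within the 70–78 mm given. Now to the strip.

Call:
{"method": "play_rows", "body": {
  "moves": [
    {"dp": [-12,-29,11],"rot": [0,0,0.001],"fingers": -1},
    {"dp": [-12,-29,11],"rot": [0,0,0.001],"fingers": -1},
    {"dp": [-12,-29,11],"rot": [0,0,0.001],"fingers": -1},
    {"dp": [-12,-29,11],"rot": [0,0,0.001],"fingers": -1},
    {"dp": [-12,-29,11],"rot": [0,0,0.001],"fingers": -1},
    {"dp": [-12,-29,11],"rot": [0,0,0.001],"fingers": -1},
    {"dp": [-12,-29,11],"rot": [0,0,0.001],"fingers": -1},
    {"dp": [-12,-29,11],"rot": [0,0,0.001],"fingers": -1},
    {"dp": [-12,-29,11],"rot": [0,0,0.001],"fingers": -1},
    {"dp": [-12,-29,11],"rot": [0,0,0.001],"fingers": -1},
    {"dp": [-12,-29,11],"rot": [0,0,0.001],"fingers": -1},
    {"dp": [-12,-29,11],"rot": [0,0,0.001],"fingers": -1}
  ]
}}

```text
time: 5.3
ee_pos: [0.6333, -0.347, 0.22]
tcp_rot: [0.173, 0.985, 0.001, 0.0]
ft_force: [-0.1, -0.1, 0.1]
grip_width: 0.0871
grip_force: 0.0
```

```bash
cat >> h.py <<'E'
def go(xyz,o):
    R=Rn.from_quat(o["tcp_rot"]).as_matrix(); return (1e3*R.T@(np.array(xyz)-o["ee_pos"])).round(1)
E
python3 - <<'E'
from h import *
o=monitor.get_obs(); p=imaging.grab_frame("wrist")
R=Rn.from_quat(o["tcp_rot"]).as_matrix(); print(o["ee_pos"],"tool y yaw",np.arctan2(R[1,1],R[0,1]),R[:,2])
for w in wood(p,o):
    print(w)
    if abs(w[1][1]-130)<12:
        th=w[2]; g=np.r_[w[0]/1e3+.042*np.array([np.cos(th),np.sin(th)]),.004]; print("grip",g,go(g,o))
E
```

```text
[ 0.63329389 -0.34703922  0.2199949 ] tool y yaw 1.223836368280617 [ 4.86034186e-04  1.46934353e-03 -9.99998802e-01]
(array([ 380. , -487.3]), array([27.5, 70.3]), np.float32(1.154), np.float64(0.0952), array([82., 11.]))
(array([ 585.5, -330.9]), array([ 35.1, 127.4]), np.float32(-0.346), np.float64(0.0179), array([280., 137.]))
grip [ 0.62501094 -0.34514378  0.004     ] [  8.4  -1.4 216. ]
(array([ 659.6, -606. ]), array([18.9, 74.2]), np.float32(-0.62), np.float64(0.3103), array([ 99., 270.]))
```

Call:
{"method": "play_rows", "body": {
  "moves": [
    {"dp": [2,0,30],"rot": [0,0,0],"fingers": -1},
    {"dp": [2,0,30],"rot": [0,0,0],"fingers": -1},
    {"dp": [2,0,30],"rot": [0,0,0],"fingers": -1},
    {"dp": [2,-1,30],"rot": [0,0,0],"fingers": -0.6},
    {"dp": [0,0,30],"rot": [0,0,0],"fingers": -0.4},
    {"dp": [0,0,25],"rot": [0,0,0],"fingers": -0.4},
    {"dp": [0,0,21],"rot": [0,0,0],"fingers": -0.4},
    {"dp": [0,0,15],"rot": [0,0,0],"fingers": -0.4},
    {"dp": [0,0,5],"rot": [0,0,0],"fingers": -0.4},
    {"dp": [0,0,0],"rot": [0,0,0],"fingers": -0.4},
    {"dp": [0,0,0],"rot": [0,0,0],"fingers": 0.4},
    {"dp": [0,0,0],"rot": [0,0,0],"fingers": 0.4},
    {"dp": [0,0,0],"rot": [0,0,0],"fingers": 0.4},
    {"dp": [0,0,0],"rot": [0,0,0],"fingers": 0.4},
    {"dp": [0,0,0],"rot": [0,0,0],"fingers": 0.4}
  ],
  "newtons": 20
}}

```text
time: 6.85
ee_pos: [0.625, -0.3464, 0.0052]
tcp_rot: [0.174, 0.985, -0.0, 0.0]
ft_force: [0.5, 1.2, 1.8]
grip_width: 0.0361
grip_force: 20.0
```

Call:
{"method": "play_rows", "body": {
  "moves": [
    {"dp": [0,0,-10],"rot": [0,0,0],"fingers": 0.4},
    {"dp": [0,0,-20],"rot": [0,0,0],"fingers": 0.4},
    {"dp": [0,0,-25],"rot": [0,0,-0.063],"fingers": 0.4},
    {"dp": [0,0,-25],"rot": [0,0,-0.063],"fingers": 0.4},
    {"dp": [0,0,-20],"rot": [0,0,-0.063],"fingers": 0.4},
    {"dp": [0,0,-15],"rot": [0,0,-0.063],"fingers": 0.4},
    {"dp": [0,0,0],"rot": [0,0,-0.063],"fingers": 0.4},
    {"dp": [0,0,0],"rot": [0,0,-0.063],"fingers": 0.4},
    {"dp": [-4,20,0],"rot": [0,0,0],"fingers": 0.4},
    {"dp": [-4,34,0],"rot": [0,0,0],"fingers": 0.4},
    {"dp": [-4,34,0],"rot": [0,0,0],"fingers": 0.4},
    {"dp": [-4,34,0],"rot": [0,0,0],"fingers": 0.4},
    {"dp": [-4,34,0],"rot": [0,0,0],"fingers": 0.4},
    {"dp": [-4,34,0],"rot": [0,0,0],"fingers": 0.4},
    {"dp": [-4,34,0],"rot": [0,0,0],"fingers": 0.4},
    {"dp": [-4,34,0],"rot": [0,0,0],"fingers": 0.4},
    {"dp": [-4,34,0],"rot": [0,0,0],"fingers": 0.4},
    {"dp": [-4,34,0],"rot": [0,0,0],"fingers": 0.4},
    {"dp": [-4,30,0],"rot": [0,0,0],"fingers": 0.4},
    {"dp": [0,0,0],"rot": [0,0,0],"fingers": 0.4}
  ]
}}

```text
time: 8.85
ee_pos: [0.6589, 0.0185, 0.1198]
tcp_rot: [-0.018, 1.0, 0.002, 0.0]
ft_force: [0.7, 0.7, -0.3]
grip_width: 0.0357
grip_force: 20.0
```

Run:
```python
from h import *
o=monitor.get_obs(); p=imaging.grab_frame("wrist"); cv2.imwrite("pics/w3.png",p["img"])
R=Rn.from_quat(o["tcp_rot"]).as_matrix(); print(o["time"],o["ee_pos"],"yaw",np.arctan2(R[1,1],R[0,1]),R[:,2], o["grip_width"],o["joint_positions"].round(2))
print("go",go((.6596,.0135,.03),o))
for w in wood(p,o): print(w)
for w in wood(p,o,z=o["ee_pos"][2]+.013): print("high",w)
for q in (wood(imaging.grab_frame("top"))): print("top",q)
```

```text
8.85 [0.65890357 0.01850183 0.11984367] yaw 1.6074442106562599 [ 2.71314738e-04  4.18404591e-03 -9.99991210e-01] 0.03566492759976068 [-0.38  0.42  0.41  1.57 -0.18  1.19  1.67]
go [-0.5 -5.4 89.8]
(array([615.2,  18.4]), array([ 62.8, 184.4]), np.float32(0.036), np.float64(0.1325), array([282., 142.]))
(array([615.4,  84.5]), array([ 65.6, 127.7]), np.float32(0.033), np.float64(0.0179), array([360., 151.]))
(array([725.6, -55.7]), array([11.6, 55.8]), np.float32(-0.14), np.float64(0.2079), array([197., 266.]))
(array([720.5,  99.2]), array([13.6, 55.9]), np.float32(0.131), np.float64(0.2077), array([366., 269.]))
(array([743.4,  22.7]), array([11.6, 61.3]), np.float32(-1.534), np.float64(0.1326), array([281., 290.]))
(array([768.3,  63.8]), array([ 17.5, 349.2]), np.float32(-1.536), np.float64(0.2174), array([332., 315.]))
high (array([605.4,  17.7]), array([ 35.5, 104.2]), np.float32(0.036), np.float64(0.1325), array([282., 142.]))
high (array([605.5,  55. ]), array([37.1, 72.1]), np.float32(0.033), np.float64(0.0179), array([360., 151.]))
high (array([667.8, -24.2]), array([ 6.5, 31.5]), np.float32(-0.14), np.float64(0.2079), array([197., 266.]))
high (array([664.9,  63.3]), array([ 7.7, 31.5]), np.float32(0.131), np.float64(0.2077), array([366., 269.]))
high (array([677.8,  20.1]), array([ 6.6, 34.6]), np.float32(-1.534), np.float64(0.1326), array([281., 290.]))
high (array([691.9,  43.3]), array([  9.9, 197.2]), np.float32(-1.536), np.float64(0.2174), array([332., 315.]))
top (array([745.1, 741.5]), array([106.1, 193.3]), np.float32(-1.3), np.float64(0.1146), array([ 20., 168.]))
top (array([599.1, 104.9]), array([ 24.4, 103.6]), np.float32(-0.018), np.float64(0.0169), array([251., 207.]))
top (array([ 399.9, -469.7]), array([64.3, 75.6]), np.float32(1.533), np.float64(0.0949), array([467., 277.]))
```

View pics/w3.png

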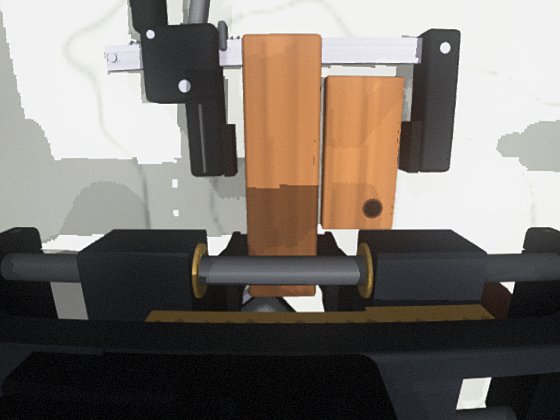

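Strip held level above the mouth: strip at (283,165), board at (362,150), near jaw tip (215,170). It's aligned lengthwise; shift 5.5 mm and lower.

Call:
{"method": "play_rows", "body": {
  "moves": [
    {"dp": [-0.5,-5.5,0],"rot": [0,0,0.004],"fingers": 0.4},
    {"dp": [0,0,15],"rot": [0,0,0],"fingers": 0.4},
    {"dp": [0,0,25],"rot": [0,0,0],"fingers": 0.4},
    {"dp": [0,0,25],"rot": [0,0,0],"fingers": 0.4},
    {"dp": [0,0,20],"rot": [0,0,0],"fingers": 0.4},
    {"dp": [0,0,12],"rot": [0,0,0],"fingers": 0.4},
    {"dp": [0,0,8],"rot": [0,0,0],"fingers": 0.4},
    {"dp": [0,0,5],"rot": [0,0,0],"fingers": 0.4},
    {"dp": [0,0,3],"rot": [0,0,0],"fingers": 0.4},
    {"dp": [0,0,1],"rot": [0,0,0],"fingers": 0.4},
    {"dp": [0,0,0],"rot": [0,0,0],"fingers": 0.4},
    {"dp": [0,0,0],"rot": [0,0,0],"fingers": 0.4}
  ]
}}

```text
time: 10.15
ee_pos: [0.6597, 0.0055, 0.0063]
tcp_rot: [-0.012, 1.0, 0.0, 0.001]
ft_force: [0.1, 0.0, -0.1]
grip_width: 0.0359
grip_force: 20.0
```

Run:
```python
from h import *
o=monitor.get_obs(); p=imaging.grab_frame("wrist"); cv2.imwrite("pics/w4.png",p["img"])
print(o["time"],o["ee_pos"],o["ft_force"],o["ft_torque"])
for w in wood(p,o)[:4]: print(w)
```

```text
10.15 [0.65974637 0.00550325 0.00626762] [ 0.05626611  0.01649597 -0.10166555] [-0.00847687 -0.00196985 -0.04511023]
(array([606.3,   5.3]), array([ 35.8, 105. ]), np.float32(0.026), np.float64(0.0189), array([282., 142.]))
(array([604.5,  82.7]), array([ 67.6, 106. ]), np.float32(0.035), np.float64(0.0179), array([442., 134.]))
(array([668.7, -37.9]), array([ 6.9, 31.9]), np.float32(-0.204), np.float64(0.0955), array([197., 266.]))
(array([666.8,  50.6]), array([ 7.7, 31.8]), np.float32(0.119), np.float64(0.0949), array([366., 270.]))
```

View pics/w4.png

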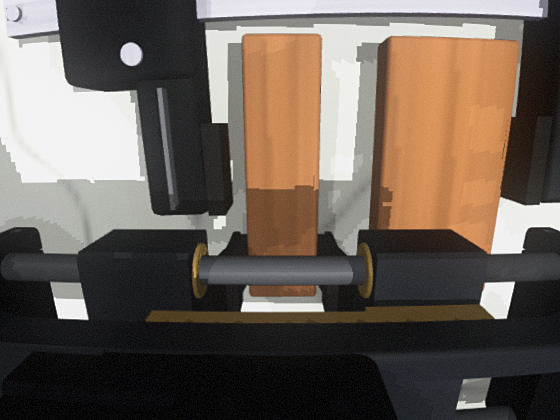

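Strip sits between near pad (215,165) and board (445,140), ends level (both top ends at row 36–38). Lower the last millimetre, release, lift.

Call:
{"method": "play_rows", "body": {
  "moves": [
    {"dp": [0,2,1],"rot": [0,0,-0.007],"fingers": 0.4},
    {"dp": [0,0,0.5],"rot": [0,0,0],"fingers": 0.4},
    {"dp": [0,0,0],"rot": [0,0,0],"fingers": 0.4},
    {"dp": [0,0,0],"rot": [0,0,0],"fingers": 0},
    {"dp": [0,0,0],"rot": [0,0,0],"fingers": 0},
    {"dp": [0,0,0],"rot": [0,0,0],"fingers": 0},
    {"dp": [0,0,-5],"rot": [0,0,0],"fingers": 0},
    {"dp": [0,0,-15],"rot": [0,0,0],"fingers": 0},
    {"dp": [0,0,-30],"rot": [0,0,0],"fingers": 0},
    {"dp": [0,0,-40],"rot": [0,0,0],"fingers": 0},
    {"dp": [0,0,-40],"rot": [0,0,0],"fingers": 0},
    {"dp": [0,0,-40],"rot": [0,0,0],"fingers": 0},
    {"dp": [0,0,-40],"rot": [0,0,0],"fingers": 0},
    {"dp": [0,0,0],"rot": [0,0,0],"fingers": -1}
  ]
}}

```text
time: 11.6
ee_pos: [0.6629, 0.0068, 0.223]
tcp_rot: [-0.015, 1.0, 0.001, 0.007]
ft_force: [0.3, 1.0, 1.3]
grip_width: 0.0465
grip_force: 0.0
```

```bash
cat >> h.py <<'E'
def rel(p,o,b,s):
    d=(s[0]-b[0])/1e3; c,n=np.cos(b[2]),np.sin(b[2]); return (c*d[0]+n*d[1]).round(4),(-n*d[0]+c*d[1]).round(4),round(float(s[2]-b[2]),3)
def check(p,o,g=(0.537,-.024,.05),draw=.014):
    W=wood(p,o); b=[w for w in W if 55<w[1][0]<72 and 115<w[1][1]<140]; s=[w for w in W if 30<w[1][0]<42 and 115<w[1][1]<140]
    for w in W[:4]: print(w)
    if b and s: print("rel",rel(p,o,b[0],s[0]))
    f=clampfit(p,o,g,draw,True); print("clamp",f); return f
E
python3 - <<'E'
from h import *
o=monitor.get_obs(); p=imaging.grab_frame("wrist"); print(o["time"],o["ee_pos"],o["tcp_rot"]); f=check(p,o)
x,y,th,d=f[0]; R=np.array([[np.cos(th),-np.sin(th)],[np.sin(th),np.cos(th)]])
for q in ((-58,-42),(-58,-46),(-58,-53)): print(q,R@(np.array(q)/1e3)+[x,y])
E
```

```text
11.6 [0.66288879 0.00682414 0.2229638 ] [-1.54275139e-02  9.99858515e-01  5.17858635e-04  6.68377603e-03]
(array([617.6,   6.5]), array([ 35.1, 127.4]), np.float32(0.035), np.float64(0.0179), array([282., 138.]))
(array([615.3,  84.4]), array([ 64.5, 127.1]), np.float32(0.035), np.float64(0.0179), array([349., 138.]))
(array([777.3, 149.3]), array([13.3, 78.2]), np.float32(0.16), np.float64(0.3125), array([389., 270.]))
(array([844.5,  97.6]), array([ 24.1, 481.3]), np.float32(-1.54), np.float64(0.3201), array([354., 315.]))
rel (np.float64(-0.0004), np.float64(-0.0779), 0.0)
clamp (array([ 0.5405, -0.0245,  0.0616,  0.0143]), np.float64(3.27), 7886)
(-58, -42) [ 0.48519557 -0.06999088]
(-58, -46) [ 0.48544182 -0.07398329]
(-58, -53) [ 0.48587274 -0.08097002]
```

Strip placed: x −0.4 mm, y −78 mm in the board's frame, parallel. Now to the handle, with a closer view of it.

Call:
{"method": "play_rows", "body": {
  "moves": [
    {"dp": [15,-10,0],"rot": [0,0,-0.01],"fingers": -1},
    {"dp": [25,-15,0],"rot": [0,0,-0.01],"fingers": -1},
    {"dp": [25,-15,0],"rot": [0,0,0],"fingers": -1},
    {"dp": [25,-15,0],"rot": [0,0,0],"fingers": -1},
    {"dp": [25,-15,0],"rot": [0,0,0],"fingers": -1},
    {"dp": [20,-10,0],"rot": [0,0,0],"fingers": -1},
    {"dp": [0,0,0],"rot": [0,0,0],"fingers": -1},
    {"dp": [0,0,0],"rot": [0,0,0],"fingers": -1}
  ]
}}

```text
time: 12.45
ee_pos: [0.5279, -0.0786, 0.2139]
tcp_rot: [-0.025, 1.0, 0.0, 0.0]
ft_force: [0.7, 0.2, -0.5]
grip_width: 0.0869
grip_force: 0.0
```

Run:
```python
from h import *
o=monitor.get_obs(); p=imaging.grab_frame("wrist"); cv2.imwrite("pics/w5.png",p["img"])
R=Rn.from_quat(o["tcp_rot"]).as_matrix(); print(o["time"],o["ee_pos"],o["tcp_rot"],"yaw",np.arctan2(R[1,1],R[0,1]),R[:,2])
f=check(p,o); print(go((.4821,-.0768,.008),o))
hsv=cv2.cvtColor(p["img"],cv2.COLOR_BGR2HSV)
v,u=np.nonzero(p["range_z"]>0); X=world(p,np.c_[u,v],o); V=hsv[v,u,2]
for x in (.467,.475,.482,.49):
    k=(abs(X[:,0]-x)<.002)&(X[:,2]>.018)&(X[:,2]<.04)&(abs(X[:,1]+.07)<.09)
    y=np.sort(X[k,1]); sp=np.split(y,np.nonzero(np.diff(y)>.006)[0]+1); print(x,[(s[0].round(4),s[-1].round(4)) for s in sp if len(s)])
```

```text
12.45 [ 0.52785564 -0.07860374  0.21389478] [-2.54507148e-02  9.99675964e-01  4.71348868e-04  7.07543579e-05] yaw 1.6217033366186693 [ 1.17470531e-04  9.45993767e-04 -9.99999546e-01]
(array([582.4,   4.7]), array([35.8, 61.5]), np.float32(0.041), np.float64(0.0178), array([347., 231.]))
(array([578.8,  83.2]), array([61.9, 64.5]), np.float32(-1.53), np.float64(0.0178), array([412., 230.]))
(array([667.3,   7.8]), array([26.1, 35.5]), np.float32(-1.53), np.float64(0.0177), array([343., 294.]))
(array([704.3, -41.5]), array([ 13.8, 122. ]), np.float32(-1.521), np.float64(0.3127), array([297., 317.]))
clamp (array([ 0.5263, -0.0259,  0.0807,  0.0139]), np.float64(4.98), 6203)
[ 45.6   3.9 205.9]
0.467 [(np.float64(-0.1036), np.float64(-0.0816)), (np.float64(-0.0518), np.float64(-0.0395))]
0.475 [(np.float64(-0.1034), np.float64(-0.0812)), (np.float64(-0.0531), np.float64(-0.0412))]
0.482 [(np.float64(-0.102), np.float64(-0.0808)), (np.float64(-0.0538), np.float64(-0.0418))]
0.49 [(np.float64(-0.1017), np.float64(-0.0804)), (np.float64(-0.0547), np.float64(-0.0425))]
```

View pics/w5.png

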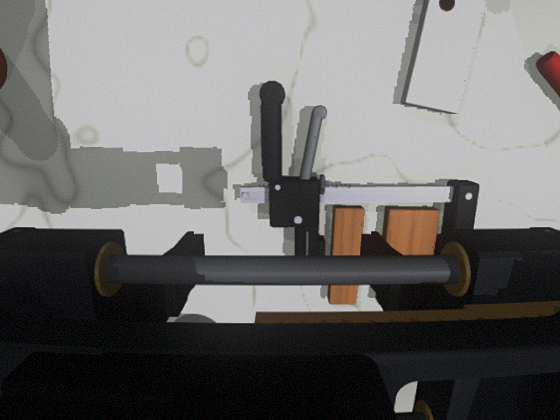

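View: handle (270,130), trigger (312,140), all clear of the fingers' way. Measured over handle and trigger at the grip: y −0.102 to −0.042 (60 mm, given 62). Descend straddling.

Call:
{"method": "play_rows", "body": {
  "moves": [
    {"dp": [23,1,20],"rot": [0,0,0],"fingers": -1},
    {"dp": [22.5,1,30],"rot": [0,0,0],"fingers": -1},
    {"dp": [0,0,35],"rot": [0,0,0],"fingers": -1},
    {"dp": [0,0,35],"rot": [0,0,0],"fingers": -1},
    {"dp": [0,0,25],"rot": [0,0,0],"fingers": -1},
    {"dp": [0,0,5],"rot": [0,0,0],"fingers": -1},
    {"dp": [0,0,0],"rot": [0,0,0],"fingers": -1},
    {"dp": [0,0,0],"rot": [0,0,0],"fingers": -1}
  ],
  "newtons": 8
}}

```text
time: 13.3
ee_pos: [0.484, -0.0791, 0.0652]
tcp_rot: [-0.026, 1.0, -0.0, 0.001]
ft_force: [0.3, 0.8, -0.6]
grip_width: 0.0864
grip_force: 0.0
```

Run:
```python
from h import *
o=monitor.get_obs(); print(o["time"],o["ee_pos"],o["grip_width"]); print(go((.482,-.079,.008),o))
```

```text
13.3 [ 0.48400087 -0.07909121  0.0652391 ] 0.0864024116380235
[ 2.1  0.2 57.2]
```

Descend the rest, then first squeeze with 8 N.

Call:
{"method": "play_rows", "body": {
  "moves": [
    {"dp": [1,0,20],"rot": [0,0,0],"fingers": -1},
    {"dp": [1,0,20],"rot": [0,0,0],"fingers": -1},
    {"dp": [0,0,12],"rot": [0,0,0],"fingers": -1},
    {"dp": [0,0,5],"rot": [0,0,0],"fingers": -1},
    {"dp": [0,0,0],"rot": [0,0,0],"fingers": -1},
    {"dp": [0,0,0],"rot": [0,0,0],"fingers": -1},
    {"dp": [0,-1,0],"rot": [0,0,0],"fingers": -0.7},
    {"dp": [0,-1,0],"rot": [0,0,0],"fingers": -0.5},
    {"dp": [0,-1,0],"rot": [0,0,0],"fingers": -0.3},
    {"dp": [0,0,0],"rot": [0,0,0],"fingers": -0.1},
    {"dp": [0,0,0],"rot": [0,0,0],"fingers": 0.1},
    {"dp": [0,0,0],"rot": [0,0,0],"fingers": 0.2},
    {"dp": [0,0,0],"rot": [0,0,0],"fingers": 0.2},
    {"dp": [0,0,0],"rot": [0,0,0],"fingers": 0.2}
  ],
  "newtons": 8
}}

```text
time: 14.7
ee_pos: [0.4803, -0.0832, 0.0068]
tcp_rot: [-0.026, 1.0, -0.0, -0.0]
ft_force: [-2.1, -0.5, 0.6]
grip_width: 0.0392
grip_force: 8.1
```

```bash
cat >> h.py <<'E'
def tail(p,o):
    "board, strip and far jaw / tail from wrist"
E
python3 - <<'E'
from h import *
o=monitor.get_obs(); print(o["time"],o["ee_pos"],o["grip_width"],o["grip_force"],o["ft_force"],o["tcp_rot"])
t=imaging.grab_frame("scene")
for w in wood(t): print(w)
cv2.imwrite("pics/s1.png",cv2.resize(t["img"][140:280,200:360],None,fx=4.5,fy=4.2,interpolation=2))
E
```

```text
14.7 [ 0.48030639 -0.08316143  0.00683289] 0.03915158890254811 8.140375540824607 [-2.09174613 -0.47098278  0.5759216 ] [-2.55826835e-02  9.99672536e-01 -4.95088281e-04 -3.20651035e-04]
(array([-1119. ,   716.2]), array([254. , 327.1]), np.float32(-0.008), np.float64(0.0668), array([535.,  12.]))
(array([ 353.3, -490.3]), array([ 63.8, 112.2]), np.float32(0.664), np.float64(0.0948), array([170., 128.]))
(array([619.8,   8.7]), array([ 37.5, 133.6]), np.float32(0.04), np.float64(0.018), array([262., 228.]))
(array([618.6,  84.1]), array([ 64.9, 134.3]), np.float32(0.053), np.float64(0.0178), array([285., 236.]))
```

View pics/s1.png

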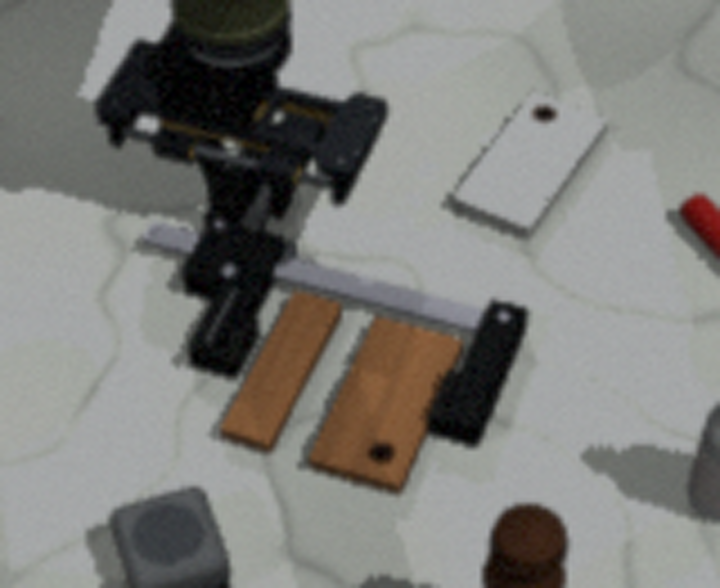

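The first pull went fully in (39 mm over the fingers). Scene crop: far pad now bears on the board (440,390), strip still free at (280,375). Two more pulls.

Call:
{"method": "play_rows", "body": {
  "moves": [
    {"dp": [0,0,0],"rot": [0,0,0],"fingers": -0.5},
    {"dp": [0,0,0],"rot": [0,0,0],"fingers": -1},
    {"dp": [0,0,0],"rot": [0,0,0],"fingers": -1},
    {"dp": [0,0,0],"rot": [0,0,0],"fingers": -1},
    {"dp": [0,0,0],"rot": [0,0,0],"fingers": -1},
    {"dp": [0,0,0],"rot": [0,0,0],"fingers": -0.6},
    {"dp": [0,0,0],"rot": [0,0,0],"fingers": -0.3},
    {"dp": [0,0,0],"rot": [0,0,0],"fingers": 0},
    {"dp": [0,0,0],"rot": [0,0,0],"fingers": 0.2},
    {"dp": [0,0,0],"rot": [0,0,0],"fingers": 0.2},
    {"dp": [0,0,0],"rot": [0,0,0],"fingers": -0.5},
    {"dp": [0,0,0],"rot": [0,0,0],"fingers": -1},
    {"dp": [0,0,0],"rot": [0,0,0],"fingers": -1},
    {"dp": [0,0,0],"rot": [0,0,0],"fingers": -1},
    {"dp": [0,0,0],"rot": [0,0,0],"fingers": -1},
    {"dp": [0,0,0],"rot": [0,0,0],"fingers": -0.6},
    {"dp": [0,0,0],"rot": [0,0,0],"fingers": -0.3},
    {"dp": [0,0,0],"rot": [0,0,0],"fingers": 0},
    {"dp": [0,0,0],"rot": [0,0,0],"fingers": 0.2},
    {"dp": [0,0,0],"rot": [0,0,0],"fingers": 0.2}
  ]
}}

```text
time: 16.75
ee_pos: [0.4797, -0.0816, 0.0067]
tcp_rot: [-0.026, 1.0, 0.001, -0.001]
ft_force: [-2.6, 2.4, 1.5]
grip_width: 0.0548
grip_force: 1.5
```

```bash
cat > c.py <<'E'
from h import *
o=monitor.get_obs(); print(o["time"],o["ee_pos"],o["grip_width"],o["grip_force"],o["ft_force"])
t=imaging.grab_frame("scene")
W=wood(t)
for w in W: print(w)
b=[w for w in W if 60<w[1][0]<72 and 125<w[1][1]<140]; s=[w for w in W if 30<w[1][0]<42 and 125<w[1][1]<140]
if b and s: print("rel",rel(t,0,b[0],s[0]))
E
python3 c.py
```

```text
16.75 [ 0.47965704 -0.08158753  0.00668732] 0.054762365733801104 1.5238330140709877 [-2.59426111  2.36822742  1.49075334]
(array([-1119. ,   714.7]), array([257.1, 327.2]), np.float32(-0.008), np.float64(0.0665), array([535.,  12.]))
(array([ 353.9, -490.7]), array([ 63.8, 113. ]), np.float32(0.718), np.float64(0.0943), array([170., 128.]))
(array([619.8,   8.6]), array([ 37.2, 133.6]), np.float32(0.04), np.float64(0.0179), array([262., 228.]))
(array([619.3,  79. ]), array([ 64.6, 134.2]), np.float32(0.055), np.float64(0.018), array([284., 235.]))
rel (np.float64(-0.0034), np.float64(-0.0703), -0.015)
```

Fingers need longer per stroke; one full cycle per call.

Call:
{"method": "play_rows", "body": {
  "moves": [
    {"dp": [0,0,0],"rot": [0,0,0],"fingers": 0.2},
    {"dp": [0,0,0],"rot": [0,0,0],"fingers": 0.2},
    {"dp": [0,0,0],"rot": [0,0,0],"fingers": 0.2},
    {"dp": [0,0,0],"rot": [0,0,0],"fingers": 0.2},
    {"dp": [0,0,0],"rot": [0,0,0],"fingers": -1},
    {"dp": [0,0,0],"rot": [0,0,0],"fingers": -1},
    {"dp": [0,0,0],"rot": [0,0,0],"fingers": -1},
    {"dp": [0,0,0],"rot": [0,0,0],"fingers": -1},
    {"dp": [0,0,0],"rot": [0,0,0],"fingers": -1},
    {"dp": [0,0,0],"rot": [0,0,0],"fingers": -1},
    {"dp": [0,0,0],"rot": [0,0,0],"fingers": -1},
    {"dp": [0,0,0],"rot": [0,0,0],"fingers": -0.3},
    {"dp": [0,0,0],"rot": [0,0,0],"fingers": 0},
    {"dp": [0,0,0],"rot": [0,0,0],"fingers": 0.2},
    {"dp": [0,0,0],"rot": [0,0,0],"fingers": 0.2},
    {"dp": [0,0,0],"rot": [0,0,0],"fingers": 0.2},
    {"dp": [0,0,0],"rot": [0,0,0],"fingers": 0.2},
    {"dp": [0,0,0],"rot": [0,0,0],"fingers": 0.2},
    {"dp": [0,0,0],"rot": [0,0,0],"fingers": 0.2},
    {"dp": [0,0,0],"rot": [0,0,0],"fingers": 0.2}
  ]
}}

```text
time: 18.8
ee_pos: [0.4797, -0.0827, 0.0066]
tcp_rot: [-0.026, 1.0, -0.0, -0.001]
ft_force: [-4.3, 1.2, 0.5]
grip_width: 0.0394
grip_force: 8.2
```

```bash
python3 c.py|grep -v -- "-1119"
```

```text
18.8 [ 0.47966193 -0.08269323  0.00659298] 0.03935040909984956 8.160891720908694 [-4.28850269  1.19028645  0.49360037]
(array([-1118.6,   714.7]), array([257.1, 327.9]), np.float32(-0.008), np.float64(0.0663), array([535.,  12.]))
(array([ 353.6, -490.4]), array([ 63.1, 113. ]), np.float32(0.718), np.float64(0.0938), array([170., 128.]))
(array([620. ,  43.9]), array([107.9, 137. ]), np.float32(0.04), np.float64(0.0179), array([273., 232.]))
```

Call:
{"method": "play_rows", "body": {
  "moves": [
    {"dp": [0,0,0],"rot": [0,0,0],"fingers": -1},
    {"dp": [0,0,0],"rot": [0,0,0],"fingers": -1},
    {"dp": [0,0,0],"rot": [0,0,0],"fingers": -1},
    {"dp": [0,0,0],"rot": [0,0,0],"fingers": -1},
    {"dp": [0,0,0],"rot": [0,0,0],"fingers": -1},
    {"dp": [0,0,0],"rot": [0,0,0],"fingers": -1},
    {"dp": [0,0,0],"rot": [0,0,0],"fingers": -1},
    {"dp": [0,0,0],"rot": [0,0,0],"fingers": -0.3},
    {"dp": [0,0,0],"rot": [0,0,0],"fingers": 0},
    {"dp": [0,0,0],"rot": [0,0,0],"fingers": 0.2},
    {"dp": [0,0,0],"rot": [0,0,0],"fingers": 0.2},
    {"dp": [0,0,0],"rot": [0,0,0],"fingers": 0.2},
    {"dp": [0,0,0],"rot": [0,0,0],"fingers": 0.2},
    {"dp": [0,0,0],"rot": [0,0,0],"fingers": 0.2},
    {"dp": [0,0,0],"rot": [0,0,0],"fingers": 0.2},
    {"dp": [0,0,0],"rot": [0,0,0],"fingers": 0.2}
  ]
}}

```text
time: 20.45
ee_pos: [0.4797, -0.0826, 0.0066]
tcp_rot: [-0.026, 1.0, -0.0, -0.001]
ft_force: [-3.8, 1.9, 1.3]
grip_width: 0.0395
grip_force: 8.2
```

```bash
python3 c.py|grep -v -- "-1119"
python3 - <<'E'
from h import *
t=imaging.grab_frame("scene"); cv2.imwrite("pics/s2.png",cv2.resize(t["img"][140:280,200:360],None,fx=4.5,fy=4.2,interpolation=2))
E
```

```text
20.45 [ 0.47970282 -0.08259189  0.00662033] 0.03948277092386474 8.156972381402738 [-3.80761229  1.93974831  1.2914839 ]
(array([ 355.4, -489.4]), array([ 63.8, 117. ]), np.float32(0.718), np.float64(0.0938), array([170., 128.]))
(array([620.1,  36.9]), array([102.4, 135.9]), np.float32(0.042), np.float64(0.0178), array([270., 231.]))
```

View pics/s2.png

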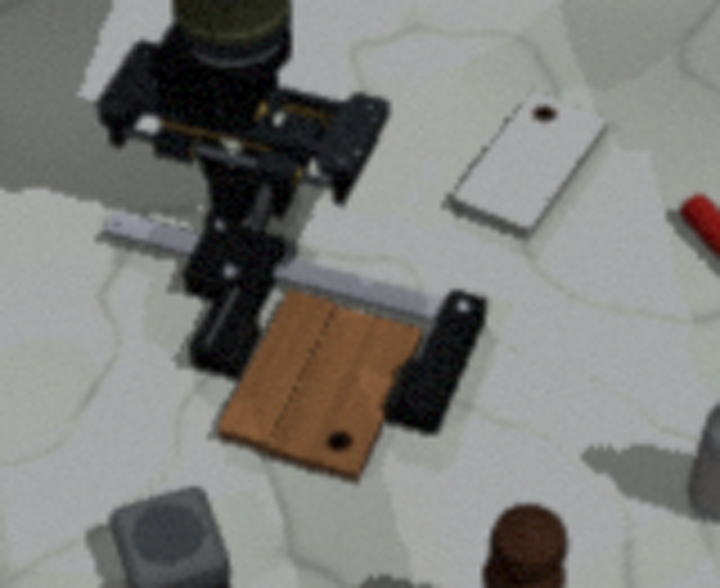

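Joint closed and ends level in the crop (seam from (330,305) to (275,430)); some gap to the near pad remains. Another pull.

Call:
{"method": "play_rows", "body": {
  "moves": [
    {"dp": [0,0,0],"rot": [0,0,0],"fingers": -1},
    {"dp": [0,0,0],"rot": [0,0,0],"fingers": -1},
    {"dp": [0,0,0],"rot": [0,0,0],"fingers": -1},
    {"dp": [0,0,0],"rot": [0,0,0],"fingers": -1},
    {"dp": [0,0,0],"rot": [0,0,0],"fingers": -1},
    {"dp": [0,0,0],"rot": [0,0,0],"fingers": -1},
    {"dp": [0,0,0],"rot": [0,0,0],"fingers": -1},
    {"dp": [0,0,0],"rot": [0,0,0],"fingers": -0.3},
    {"dp": [0,0,0],"rot": [0,0,0],"fingers": 0},
    {"dp": [0,0,0],"rot": [0,0,0],"fingers": 0.2},
    {"dp": [0,0,0],"rot": [0,0,0],"fingers": 0.2},
    {"dp": [0,0,0],"rot": [0,0,0],"fingers": 0.2},
    {"dp": [0,0,0],"rot": [0,0,0],"fingers": 0.2},
    {"dp": [0,0,0],"rot": [0,0,0],"fingers": 0.2},
    {"dp": [0,0,0],"rot": [0,0,0],"fingers": 0.2},
    {"dp": [0,0,0],"rot": [0,0,0],"fingers": 0.2}
  ]
}}

```text
time: 22.15
ee_pos: [0.4801, -0.0814, 0.0067]
tcp_rot: [-0.026, 1.0, 0.0, -0.001]
ft_force: [-1.9, 4.5, 1.7]
grip_width: 0.0459
grip_force: 8.0
```

```bash
python3 c.py|grep -v -- "-1119"
```

```text
22.15 [ 0.48009897 -0.08143814  0.00667446] 0.04593953463171807 8.01663120626472 [-1.85238831  4.51229122  1.67208396]
(array([-1117.9,   714.7]), array([257.1, 329.3]), np.float32(-0.008), np.float64(0.0665), array([535.,  12.]))
(array([ 355.4, -489.4]), array([ 63.8, 117. ]), np.float32(0.718), np.float64(0.0939), array([170., 129.]))
(array([619.9,  30.7]), array([101.2, 137.2]), np.float32(0.067), np.float64(0.0178), array([269., 230.]))
```

Stalled at 46 mm: the jaws bear. Raise the squeeze gently to 15 N and hold.

Call:
{"method": "play_rows", "body": {
  "moves": [
    {"dp": [0,0,0],"rot": [0,0,0],"fingers": 0.3},
    {"dp": [0,0,0],"rot": [0,0,0],"fingers": 0.4},
    {"dp": [0,0,0],"rot": [0,0,0],"fingers": 0.4},
    {"dp": [0,0,0],"rot": [0,0,0],"fingers": 0.4},
    {"dp": [0,0,0],"rot": [0,0,0],"fingers": 0.4},
    {"dp": [0,0,0],"rot": [0,0,0],"fingers": 0.4},
    {"dp": [0,0,0],"rot": [0,0,0],"fingers": 0.4},
    {"dp": [0,0,0],"rot": [0,0,0],"fingers": 0.4},
    {"dp": [0,0,0],"rot": [0,0,0],"fingers": 0.4},
    {"dp": [0,0,0],"rot": [0,0,0],"fingers": 0.4}
  ],
  "newtons": 15
}}

```text
time: 23.2
ee_pos: [0.4801, -0.0818, 0.0067]
tcp_rot: [-0.026, 1.0, 0.0, -0.001]
ft_force: [-2.3, 4.4, -0.4]
grip_width: 0.0454
grip_force: 15.1
```

```bash
python3 c.py|grep -v -- "-1119"
python3 - <<'E'
from h import *
t=imaging.grab_frame("scene"); c=cv2.resize(t["img"][190:270,235:325],None,fx=8,fy=7,interpolation=2); cv2.imwrite("pics/s3.png",c)
# ends: front (near robot) and far edge lines of strip and board
hsv=cv2.cvtColor(t["img"],cv2.COLOR_BGR2HSV); m=cv2.inRange(hsv,(3,90,60),(20,255,255)); v,u=np.nonzero(m)
X=world(t,np.c_[u,v],z=.018); k=(abs(X[:,0]-.62)<.1)&(abs(X[:,1]-.03)<.1); X=X[k]
th=.06; a=np.array([np.cos(th),np.sin(th)]); q=X[:,:2]@np.c_[a,[-a[1],a[0]]]; y0=q[:,1].min()
for b in range(0,104,8):
    s=q[(q[:,1]-y0>b/1e3)&(q[:,1]-y0<(b+8)/1e3),0]; print(b,s.min().round(4),s.max().round(4))
E
```

```text
23.2 [ 0.48006334 -0.08176498  0.00667119] 0.04536851833864152 15.06427378859371 [-2.26493844  4.41311286 -0.37262631]
(array([-1118.3,   716.2]), array([254. , 328.5]), np.float32(-0.008), np.float64(0.0658), array([535.,  12.]))
(array([ 353.9, -490.7]), array([ 63.8, 113. ]), np.float32(0.718), np.float64(0.0943), array([170., 128.]))
(array([620.1,  31.1]), array([102.2, 136.2]), np.float32(0.044), np.float64(0.0178), array([269., 230.]))
0 0.5548 0.6832
8 0.5528 0.6854
16 0.5533 0.6857
24 0.5523 0.6869
32 0.5528 0.684
40 0.5569 0.6884
48 0.5559 0.6876
56 0.5554 0.6889
64 0.5569 0.6891
72 0.5549 0.6881
80 0.5554 0.6884
88 0.5559 0.6886
96 0.5585 0.6867
```

View pics/s3.png

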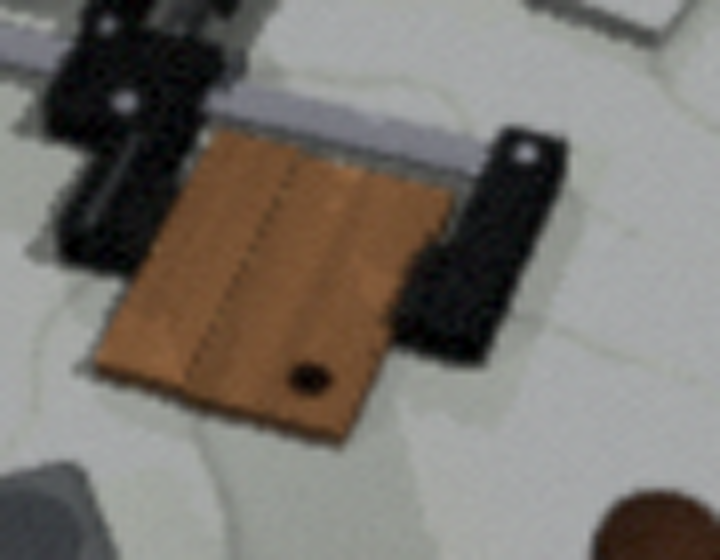

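The crop shows the joint closed along the whole seam ((295,160) to (190,380)). The ends are level to about 2–3 mm, both pads bear on the wood, and the trigger is held at 15 N.

```bash
python3 -c "
from bench import ctrl; print(ctrl.finish_job())"
```

```text
the job is handed in; nothing more can be done
None
```

The strip is clamped tight against the board: the joint looks closed along its whole length, the ends are level to about 2–3 mm, and the trigger is still held at 15 N (roughly 25 N in the joint by the given ratio). The job was handed in at about 23 s, and the hand-in returned no verdict.

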